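# Index a beater rotor and lock it for fitting a new bar

## Robot

A 7-joint arm with a two-finger parallel gripper is mounted at the origin on a cart in front of the work surface, level with it; the furniture and walls round the work are solid. World frame = base frame: x ahead of the robot, y to its left, z up, the work surface at z = 0. Lengths are in mm, angles in rad, forces in N, time in s.
With the tool pointing down it reaches from about 350 to 900 mm from the base axis. Payload 8.1 kg.
Tool frame: the origin (TCP) lies between the finger pads; the fingertips stand 17 mm ahead of it and the grasp point (between the pads) lies 2 mm behind it; z points along the fingers, y is the direction in which the jaws open and shut (so a half turn about z gives the same grasp; the last joint's range is limited). The gripper opens to 92 mm and grips with 3 to 60 N. Pads are 19 mm wide; open, the fingers measure 130 mm over their backs; the gripper's body (75 mm by 190 mm) begins 47 mm behind the grasp point.
Start: joints at [-1.243, 0.434, 0.025, 1.573, -0.012, 1.134, -0.075], TCP at [261.026, 567.896, 243.742] pointing down, gripper open.
Joint ranges: [-2.62, 2.62], [-0.44, 2.09], [-1.27, 1.32], [0.08, 2.57], [-1.32, 4.46], [0.12, 2], [-2.74, 2.74]. Speed limits (rad/s): [2.22, 2.22, 3.01, 3.01, 3.14, 3.14, 3.14].

## Interface

Orientations are given as a unit quaternion [w, x, y, z].
In Python, from station import * gives the robot as it stands.
- The arm moves only by the tool move_arm, never from a script. Its argument "plan" is one flat list of numbers, 6 for each row, row after row: the shift along the tool's x, y, z in m, then the turn, a rotation vector about the tool's x, y, z in rad. A call has 1 to 12 rows; each row is the pose to reach, as a shift and turn from the pose commanded when the call began, along the tool's axes at that moment; what a row does not reach only later rows make up. A row lasts 1/10 s, in which the tool goes at most 50 mm and 8.59 degrees, less where a joint would pass 70% of its speed; a pose out of reach is approached as far as the arm can. A call with a gripper value outside its range is refused whole. "claw" is the finger opening in m, from 0 to 0.0918, set as the call begins (left out, the last holds). The fingers move at their own pace and stop on an object; "grip_force" is the grip in N (left out, the last holds). Time passes only in rows, so rows that repeat a pose let the fingers close. It gives the time, the measured TCP pose, the force and the opening at its end, in the units of the state.
- sense(): the state, without advancing time (a new reading comes with each control period).
- snapshot(name): name is "side" or "top" or "wrist"; returns a dict with "color" (420x560x3 uint8, blue, green, red), "fx", "fy", "cx", "cy" (pixels), "R" (3x3) and "t" (3): a world point X has camera coordinates R X + t; the wrist camera has in their place "hand_eye" (4x4, takes a point from camera to tool coordinates, whose origin is the TCP and whose axes are the flange's). Camera axes: x right, y down, z forward; pixel columns grow to the right and rows downward; lengths in mm; the calibration is good to about 2 mm. The wrist camera is an equidistant fisheye: a pixel r from the principal point sees the ray r / f radians off the axis. A picture is of the moment at which its call begins: read the wrist's pose just before it. There is no depth.
- close_job(): hands the job in, once; it reports no verdict.
Trained networks look in a picture, given as the dict that the camera call returned (one of the last four; its "shot" number tells which), for a name from the list of things; names that differ only in an ending like _2 or _b are one class to them, and where a whole thing is asked for, a point or a joint stands for the part that bears it (a point fixed in the world has none). Each returns a list of dicts, best first, with "confidence" (0 to 1); they miss things now and then, are a little off and sometimes report something else, mostly with a low value. They report only what shows in the picture. A call takes as long as a camera call.
- outline_of(label, picture): "pixels" (420x560 bool, what is visible of it) and "position" ([column, row] in pixels, amid what is visible of it).
The state is a dict: "time_s": time; "joint_pos": joint angles; "joint_vel": joint speeds; "effort": joint torques, N m; "ee_pos": TCP position; "ee_rot": TCP orientation; "force": force on the tool from outside, world axes, zero at the start; "moment": the same for the moment, N m; "grip_width": finger opening in mm.
Only numpy, scipy, OpenCV 4.12 (cv2) and the standard library are available. Lean on these libraries where they do the work, as an engineer would, in place of code of your own. Each camera call takes 0.05 s, during which the arm holds its last target.

## Task

The mill's spare beater rotor sits on its service stand; three of its red arms carry a steel beater bar and one arm is bare. Turn the rotor by pushing against its arms (not its hub) with a fingertip until the bare arm lies over the steel rest block at the front of the stand (the block with the yellow mark), then push the black-gripped locking lever fully home so that its tooth sits in the notch of the index disc and the bare arm is locked over the rest. Only push: pinch and lift nothing, and leave the tools and parts lying around where they are.

Things in the scene. Friction and masses are not known exactly. Their poses are not given: they have to be found in the camera images.
- stand: grey cast service stand, fixed to the worktop; base 170 x 156 x 12 mm plus a tongue at the front. Origin on the rotor's vertical axis at worktop height, x away from the rest block (the rest block lies on its -x side), y towards the locking lever, z up.
- rest_point (a point): point on top of the steel rest block (44 x 44 mm, top 56 mm above the worktop, yellow mark on its outer edge), 95 mm from the rotor axis along the stand's -x; the bare arm's point must stand above it.
- bare_arm_point (a point): point on top of the bare red arm, on its centre line, 95 mm from the rotor axis, 72 mm above the worktop. The rotor has four arms at right angles, each 28 mm wide and reaching 105 mm from the axis. The bare arm spans heights 58 to 72 mm; the other three carry bars and span 58 to 84 mm (bolt heads up to 90 mm). Nut on the hub: top at 95 mm. Under the arms a steel index disc, radius 48 mm, heights 39 to 49 mm, with four flared notches, one below each arm.
- rotor (a joint): turning angle of the rotor in rad about the vertical axis, counterclockwise from above positive, endless, either way allowed; 0 (or 2 pi) = bare arm exactly over the rest block, at pi/2, pi, 3/2 pi another arm is there. Stiff bearing: it stays where it is left, about 0.12 N m (some 1.5 N at 80 mm) to turn.
- lock (a joint): angle of the locking lever in rad about its vertical pivot, counterclockwise from above positive; 0 = fully home (hard stop, tooth at the bottom of a notch), positive = swung out, up to 0.75. Stays where it is left; about 1 N at the grip moves it. The tooth enters only when an arm stands within about 0.1 rad of the rest block, and centres the rotor as it goes in; else it stops on the disc's rim near 0.18.
- lock_grip (a point): middle of the lever's upright black finger grip (17 mm diameter, heights 51 to 87 mm above the worktop, point at 70 mm). The pivot lies at (-60, 45) mm in the stand's frame, the grip 106 mm from it, at (-10, 138) mm when home; as the lever swings out the grip moves along its arc to the stand's -x side, so it is closed by pushing the grip to the stand's +x. The lever's bar below it spans heights 39 to 55 mm.
- rotor_ccw_flanks: the half of every rotor arm on its counterclockwise side (turns with the rotor; origin on the axis at worktop height). Pushing on these turns the rotor clockwise.
- rotor_cw_flanks: the half of every rotor arm on its clockwise side. Pushing on these turns the rotor counterclockwise. Fingers pressing on both sides at once count as pinching.
- rotor_hub: the red hub with its nut, radius 31 mm, heights 50 to 95 mm, origin on the axis at worktop height; not to be pressed or gripped.
- lock_push_side: the half of the lever's black grip and outer bar that is pushed to close it, the counterclockwise side (origin at the lever's pivot, worktop height).
- lock_back_side: the other half of the lever's black grip and outer bar. Fingers pressing on both halves at once count as pinching.
- beater_bar_1: loose steel beater bar, 26 x 75 x 12 mm, lying on the worktop in front of the stand, to be left there; origin at the centre of its underside.
- hex_bolt_1: loose hex bolt standing on its head, 15 x 13 x 44 mm; origin at the centre of its underside.
- hex_bolt_2: second loose hex bolt standing on its head, 15 x 13 x 44 mm; origin at the centre of its underside.
- spanner_13: loose combination spanner, 24 x 162 x 9 mm, long side along its y; origin at the centre of its underside.
- star_knob: loose black star knob with its stud up, 48 x 46 x 50 mm; origin at the centre of its underside.
- calliper: loose vernier calliper lying flat, 63 x 180 x 10 mm, long side along its y; origin under its centre.
- marker: loose white felt marker with green cap, 18 x 134 x 19 mm, long side along its y; origin under its centre.
- sample_jar: loose white sample jar with blue lid, 68 mm diameter, 115 mm high; origin at the centre of its underside.
- label_box: loose brown carton, 61 x 60 x 62 mm; origin at the centre of its underside.

How it is judged:
By the outcome, as a careful person would: the job done as asked, in the order asked, and still so for the second after the job is handed in, with the robot touching nothing.
It also fails if it takes over 72 s, if anything falls off the work surface, if the arm or the gripper's body presses on something with over 40 N, if the wrist force passes 120 N, or if a joint passes its speed limit or range.

## Working session

There is one attempt and no reset: what is moved stays moved. The work goes in short steps, Python scripts to look and compute and a tool call to move; the robot and the scene stay as the last step left them, time stands still between calls to the robot, and variables do not carry over. Pictures are saved under pics/ and viewed, and the job is handed in when it is done.

Besides the shell and the picture viewer there is one more tool, called as name(argument=value, ...), one argument or row to a line, values as JSON. move_arm: Moves the arm, as the interface text tells. Its arguments: {"type":"object","properties":{"plan":{"type":"array","items":{"type":"number"}},"claw":{"type":"number"},"grip_force":{"type":"number"}},"required":["plan"]}

```bash
mkdir -p pics; ls
python3 - <<'E'
from station import *
import cv2,pickle
s=sense();print(s)
for n in("side","top","wrist"):
    p=snapshot(n);cv2.imwrite(f"pics/{n}0.png",p["color"]);pickle.dump(p,open(f"{n}0.pkl","wb"))
    print(n,{k:v for k,v in p.items() if k!="color"})
E
```

```text
pics
{'time_s': 0.0, 'joint_pos': array([-1.24261361,  0.4352666 ,  0.02497305,  1.57410655, -0.01158197,
        1.13401472, -0.07508298]), 'joint_vel': array([-0.00029014, -0.0004291 ,  0.00082315,  0.00101044,  0.00046309,
        0.00096059,  0.00041532]), 'effort': array([-6.58333556e-04, -6.67824841e+01,  9.84962024e-01, -3.14456928e+01,
       -6.05185842e-02,  4.27580858e-02,  1.34254760e-04]), 'ee_pos': array([260.83717793, 567.42127679, 242.91422199]), 'ee_rot': array([-9.43281317e-05,  2.13751820e-01,  9.76887649e-01, -8.19866300e-04]), 'force': array([0.43224722, 0.70327254, 0.0524814 ]), 'moment': array([-0.02267853, -0.00198859, -0.00401748]), 'grip_width': 91.50939558219228}
side {'fx': 526.2207663376957, 'fy': 526.2207663376957, 'cx': 279.50070797709765, 'cy': 211.3043928651922, 'R': array([[-0.84137373, -0.5404481 ,  0.0024703 ],
       [-0.26248683,  0.40463747, -0.87599611],
       [ 0.47243086, -0.73768853, -0.48231185]]), 't': array([ 401.61668287,  276.39331385, 1219.84640712]), 'shot': 1}
top {'fx': 472.134305485139, 'fy': 472.134305485139, 'cx': 283.1820541755935, 'cy': 217.1655598915666, 'R': array([[ 1.75236163e-02, -9.99841503e-01,  3.14513707e-03],
       [-9.91429935e-01, -1.77833110e-02, -1.29423486e-01],
       [ 1.29458903e-01, -8.50215537e-04, -9.91584424e-01]]), 't': array([-157.58378429,  585.76673172, 1291.10566228]), 'shot': 2}
wrist {'fx': 325.19226210127806, 'fy': 325.19226210127806, 'cx': 282.8673192810348, 'cy': 209.1018724679941, 'hand_eye': array([[ 1.35644502e-03, -9.56107478e-01, -2.93013054e-01,
         7.89715392e+01],
       [ 9.99998148e-01,  1.69686060e-03, -9.07599862e-04,
         1.60259744e+00],
       [ 1.36496532e-03, -2.93011280e-01,  9.56108010e-01,
        -1.40515083e+02],
       [ 0.00000000e+00,  0.00000000e+00,  0.00000000e+00,
         1.00000000e+00]]), 'shot': 3}
```

View pics/side0.png

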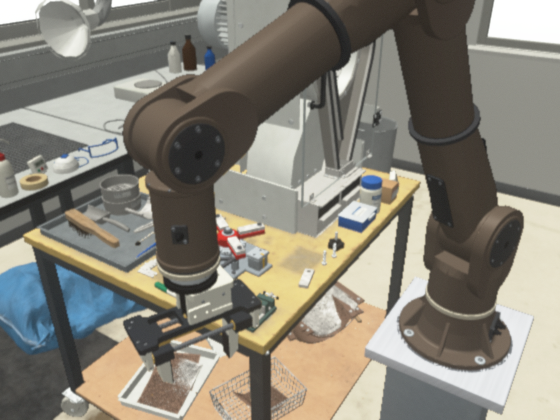

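View pics/top0.png

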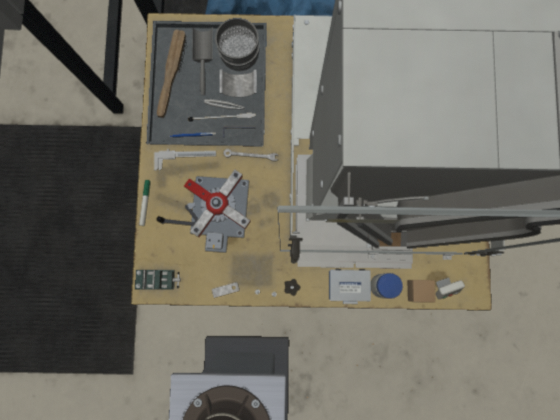

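View pics/wrist0.png

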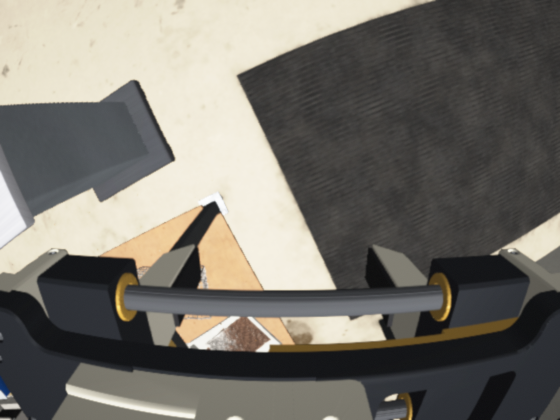

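```bash
cat > h.py <<'E'
import numpy as np,cv2
def px2w(p,uv,z):
    R,t=np.array(p["R"]),np.array(p["t"])
    d=np.array([(uv[0]-p["cx"])/p["fx"],(uv[1]-p["cy"])/p["fy"],1.])
    C=-R.T@t; r=R.T@d
    return C+r*(z-C[2])/r[2]
def w2px(p,X):
    c=np.array(p["R"])@np.array(X,float)+np.array(p["t"]); return np.array([p["fx"]*c[0]/c[2]+p["cx"],p["fy"]*c[1]/c[2]+p["cy"]])
def crop(p,x0,y0,x1,y1,s,fn):
    cv2.imwrite(fn,cv2.resize(p["color"][y0:y1,x0:x1],None,fx=s,fy=s,interpolation=cv2.INTER_CUBIC))
E
python3 - <<'E'
from station import *
from h import *
p=snapshot("top")
crop(p,130,140,270,245,5.7,"pics/topc.png")
for n in ("rest_point","bare_arm_point","rotor","lock","lock_grip","rotor_hub","stand","beater_bar_1","hex_bolt_1","spanner_13","star_knob","calliper","marker"):
    try:
        o=outline_of(n,p)
        for q in o[:2]:
            print(n,q["confidence"],q["position"],q["pixels"].sum(), [px2w(p,q["position"],z)[:2].round(1) for z in (0,70)])
    except Exception as e: print(n,e)
E
```

```text
rest_point 0.69 [215.7, 208.6] 4048 [array([615. ,  49.1]), array([604.8,  39. ])]
bare_arm_point 0.78 [216.6, 204.8] 1809 [array([626.2,  46.9]), array([615.4,  36.9])]
rotor 0.88 [220.2, 204.7] 1841 [array([626.7,  36.5]), array([615.9,  27. ])]
lock 0.61 [187.3, 221.8] 316 [array([575. , 129.8]), array([566.8, 115.6])]
lock_grip 0.68 [181.0, 220.7] 216 [array([577.9, 148.2]), array([569.5, 133. ])]
rotor_hub 0.64 [215.1, 202.8] 355 [array([632. ,  51.5]), array([620.9,  41.3])]
stand 0.61 [217.3, 211.0] 3930 [array([608.1,  44.2]), array([598.2,  34.4])]
beater_bar_1 0.73 [226.3, 290.3] 222 [array([381.2,  10.6]), array([383. ,   2.5])]
beater_bar_1 0.68 [218.6, 205.1] 1874 [array([625.5,  41.1]), array([614.7,  31.4])]
spanner_13 0.67 [261.7, 157.9] 151 [array([768.4, -80.9]), array([750.2, -84.2])]
star_knob 0.51 [288.7, 291.2] 180 [array([ 381.8, -166.6]), array([ 383.6, -165.5])]
calliper 0.87 [172.9, 155.9] 499 [array([769.6, 180.7]), array([751.4, 163.9])]
calliper 0.49 [217.8, 206.3] 418 [array([621.9,  43.3]), array([611.3,  33.5])]
marker 0.57 [149.6, 201.9] 277 [array([631.3, 241.9]), array([620.2, 221.9])]
```

View pics/topc.png

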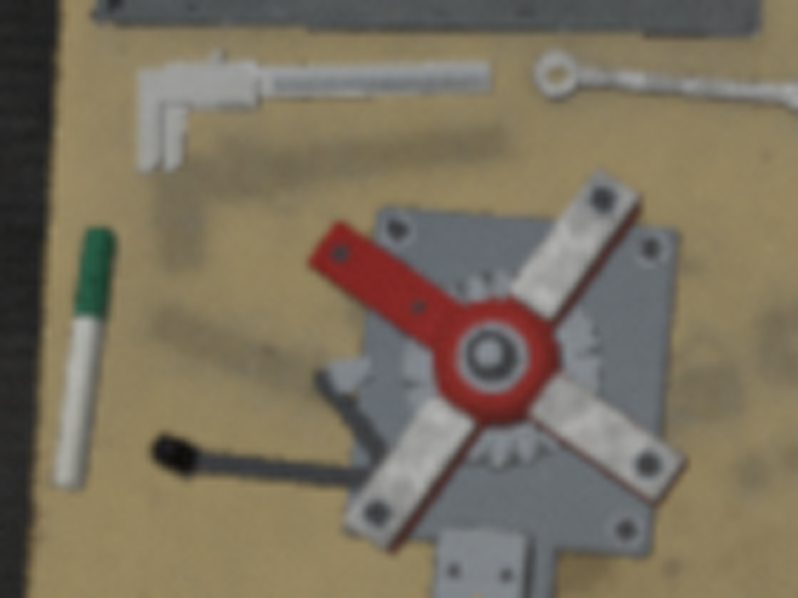

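Run:
```python
from station import *
from h import *
import pickle
p=snapshot("top")
crop(p,190,180,245,260,9,"pics/topd.png")
f=lambda c,z:px2w(p,(130+c[0]/5.7-.4,140+c[1]/5.7-.4),z).round(1)
nut=f((491,352),95);print("nut",nut)
b=[f(c,15) for c in((398,228),(650,247),(626,530))];print("bolts",b)
tip=f((326,245),72);print("tip",tip,np.linalg.norm((tip-nut)[:2]))
h=f((340,254),72);print("bolt hole",h-nut)
h=f((376,512),88)-nut;print("arm2 bolt",h)
h=f((602,198),88)-nut;print("arm",h)
h=f((649,463),88)-nut;print("arm",h)
g=f((172,450),87);print("grip",g)
s=b[2]-b[1];th=np.arctan2(-s[1],-s[0]);print("stand yaw",th)
s=b[1]-b[0];print(np.arctan2(-s[1],-s[0])-np.pi/2)
```

```text
nut [620.9  36.1  95. ]
bolts [array([696.8,  97.1,  15. ]), array([689.3, -31.1,  15. ]), array([544.9, -23.2,  15. ])]
tip [675.8 121.4  72. ] 101.44013012609949
bolt hole [ 50.6  78.3 -23. ]
arm2 bolt [-76.5  52.6  -7. ]
arm [ 77.1 -49.7  -7. ]
arm [-50.8 -75.9  -7. ]
grip [572.3 187.   87. ]
stand yaw -0.05465465595807665
-0.05843573493114462
```

View pics/topd.png

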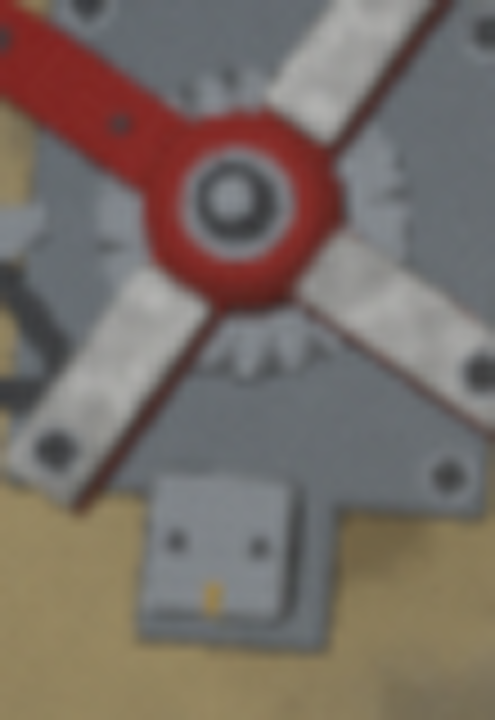

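```bash
cat >> h.py <<'E'
from scipy.spatial.transform import Rotation as Ro
C=np.array([620.5,36.6]); YAW=-0.056
def down(ang): # tool x at world angle ang, z down
    c,s=np.cos(ang),np.sin(ang); return np.array([[c,s,0],[s,-c,0],[0,0,-1.]])
def row(P0,a0,P1,a1):
    R0=down(a0); d=R0.T@(np.array(P1,float)-np.array(P0,float))/1000
    t=-(a1-a0); return list(d.round(4))+[0,0,round(t,3)]
def arm(arm_ang,al,tan,z):
    c,s=np.cos(arm_ang),np.sin(arm_ang); return [C[0]+al*c-tan*s,C[1]+al*s+tan*c,z]
E
python3 - <<'E'
from h import *
from station import *
s=sense();R=Ro.from_quat(np.roll(s["ee_rot"],-1)).as_matrix();print(R.round(3))
a0=np.arctan2(R[1,0],R[0,0]);print(a0)
T=arm(.986,75,-50,200);print(T)
print(row([261.0,567.9,243.7],a0,T,.986))
E
```

```text
[[-0.909  0.418  0.   ]
 [ 0.418  0.909  0.   ]
 [-0.     0.    -1.   ]]
2.7107081438883265
[np.float64(703.5934442955), np.float64(71.53536195763004), 200]
[np.float64(-0.6095), np.float64(-0.2661), np.float64(0.0437), 0, 0, np.float64(1.725)]
```

move_arm(
  plan=[-0.6095,-0.2661,0.0437,0,0,1.725,-0.6095,-0.2661,0.0437,0,0,1.725,-0.6095,-0.2661,0.0437,0,0,1.725,-0.6095,-0.2661,0.0437,0,0,1.725,-0.6095,-0.2661,0.0437,0,0,1.725,-0.6095,-0.2661,0.0437,0,0,1.725,-0.6095,-0.2661,0.0437,0,0,1.725,-0.6095,-0.2661,0.0437,0,0,1.725,-0.6095,-0.2661,0.0437,0,0,1.725,-0.6095,-0.2661,0.0437,0,0,1.725,-0.6095,-0.2661,0.0437,0,0,1.725,-0.6095,-0.2661,0.0437,0,0,1.725],
  claw=0,
)

```text
time_s: 2.1
ee_pos: [660.7, 119.8, 204.4]
ee_rot: [-0.0, 0.882, 0.471, 0.0]
force: [1.3, 0.5, -0.0]
grip_width: 1.7
```

Run:
```python
from h import *
from station import *
s=sense();R=Ro.from_quat(np.roll(s["ee_rot"],-1)).as_matrix()
a0=np.arctan2(R[1,0],R[0,0]);print(a0,s["ee_pos"],s["joint_vel"].round(2),s["joint_pos"].round(2))
T=arm(.986,75,-50,180)
print(row(s["ee_pos"],a0,T,.986))
p=snapshot("top");cv2.imwrite("pics/t1.png",p["color"])
p=snapshot("side");cv2.imwrite("pics/s1.png",p["color"])
s=sense();print(s["ee_pos"],s["force"])
```

```text
0.9807137410739412 [660.66917956 119.84727233 204.3823308 ] [ 0.72  0.47  0.15 -0.65 -0.28  0.26  0.13] [-0.59  0.58  0.53  1.53 -0.31  1.12 -0.58]
[np.float64(-0.0163), np.float64(0.0625), np.float64(0.0244), 0, 0, np.float64(-0.005)]
[662.92892563 112.24683639 204.10578101] [ 0.70552061  0.63445387 -0.03415612]
```

View pics/t1.png

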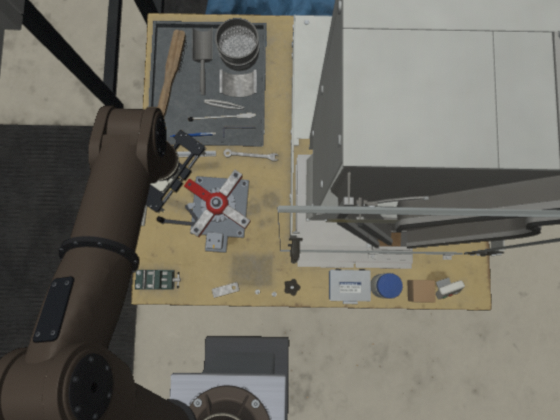

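View pics/s1.png

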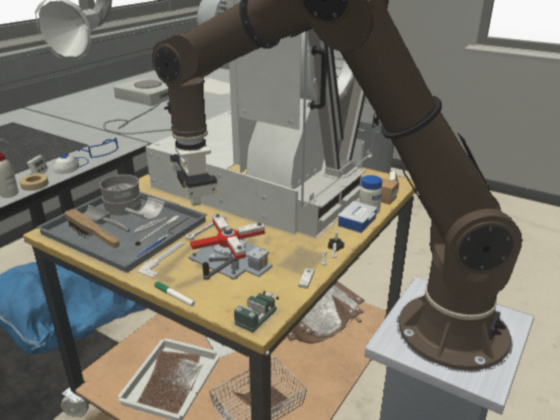

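Run:
```python
from h import *
from station import *
s=sense();R=Ro.from_quat(np.roll(s["ee_rot"],-1)).as_matrix()
a0=np.arctan2(R[1,0],R[0,0]);print(a0,s["ee_pos"])
print(row(s["ee_pos"],a0,arm(.986,75,-50,180),.986))
print(row(s["ee_pos"],a0,arm(.986,75,-50,80),.986))
```

```text
0.9736373402903488 [662.92892563 112.24683639 204.10578101]
[np.float64(-0.0108), np.float64(0.0565), np.float64(0.0241), 0, 0, np.float64(-0.012)]
[np.float64(-0.0108), np.float64(0.0565), np.float64(0.1241), 0, 0, np.float64(-0.012)]
```

move_arm(
  plan=[-0.0108,0.0565,0.024,0,0,-0.012,-0.0108,0.0565,0.024,0,0,-0.012,-0.0108,0.0565,0.024,0,0,-0.012,-0.0108,0.0565,0.05,0,0,-0.012,-0.0108,0.0565,0.08,0,0,-0.012,-0.0108,0.0565,0.11,0,0,-0.012,-0.0108,0.0565,0.1241,0,0,-0.012,-0.0108,0.0565,0.1241,0,0,-0.012],
)

```text
time_s: 3.0
ee_pos: [699.0, 82.2, 78.7]
ee_rot: [-0.001, 0.878, 0.479, -0.001]
force: [-0.6, -0.2, 0.0]
grip_width: 0.5
```

Run:
```python
from h import *
from station import *
p=snapshot("top");crop(p,130,140,270,245,5.7,"pics/t2.png")
s=sense();R=Ro.from_quat(np.roll(s["ee_rot"],-1)).as_matrix()
print(np.arctan2(R[1,0],R[0,0]),s["ee_pos"],s["force"],s["grip_width"])
p=snapshot("side");crop(p,150,120,330,255,4.4,"pics/s2.png")
```

```text
0.9986327977406971 [700.26791399  81.79891691  80.47538293] [ 1.23994473 -0.02315252  0.64854986] 0.5103893350617363
```

View pics/t2.png

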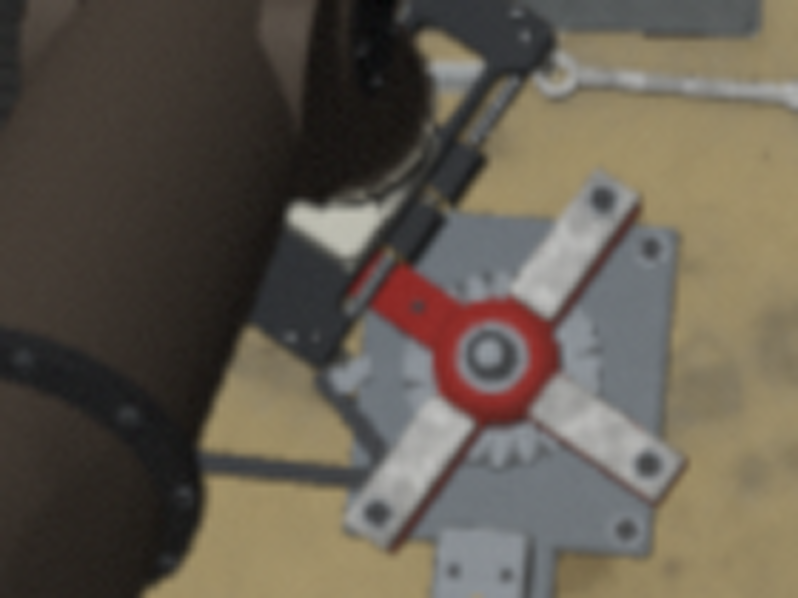

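View pics/s2.png

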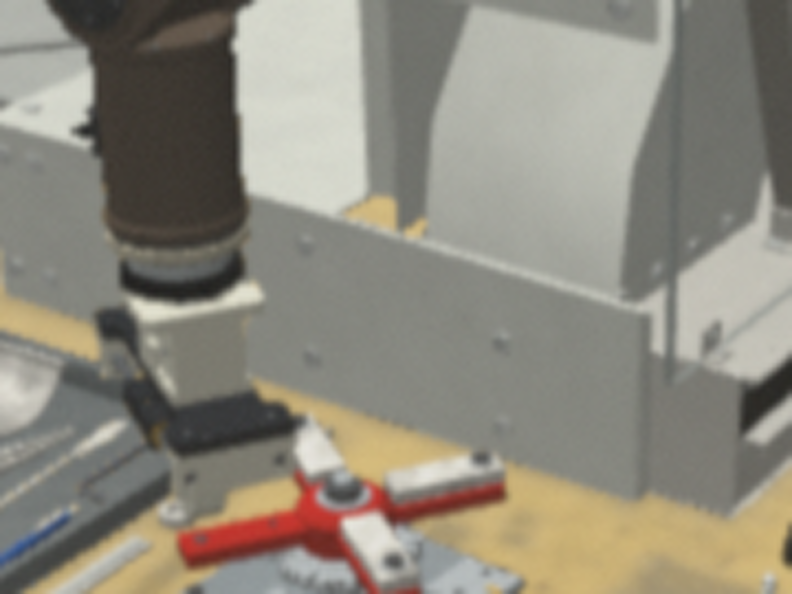

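```bash
cat > push.py <<'E'
from h import *
from station import *
import sys
def go(al0,al1,n,alng=76,tan=-33,z=79.5,n2=0):
    s=sense();R=Ro.from_quat(np.roll(s["ee_rot"],-1)).as_matrix()
    a0=np.arctan2(R[1,0],R[0,0]);a0+= 2*np.pi*np.round((al0-a0)/(2*np.pi))
    P0=s["ee_pos"];out=[]
    for i in range(1,n+1):
        al=al0+(al1-al0)*i/n; f=i/n
        ta=a0+(al1-a0)*f
        out+= [float(round(v,3)) if k<3 else float(round(v,2)) for k,v in enumerate(row(P0,a0,arm(al,alng,tan,z),ta))]
    print("P0",P0.round(1),a0,"F",s["force"].round(1));
    for i in range(n): print(out[6*i:6*i+6],end=",\n")
go(float(sys.argv[1]),float(sys.argv[2]),int(sys.argv[3]))
E
python3 push.py .9 1.9 12
```

```text
P0 [701.2  81.5  81.6] 0.9983680647674584 F [0.4 0.5 0.1]
[-0.006, -0.009, 0.002, 0.0, 0.0, -0.08],
[-0.003, -0.016, 0.002, 0.0, 0.0, -0.15],
[-0.001, -0.022, 0.002, 0.0, 0.0, -0.22],
[0.0, -0.029, 0.002, 0.0, 0.0, -0.3],
[0.001, -0.036, 0.002, 0.0, 0.0, -0.38],
[0.001, -0.043, 0.002, 0.0, 0.0, -0.45],
[0.001, -0.05, 0.002, 0.0, 0.0, -0.53],
[0.0, -0.057, 0.002, 0.0, 0.0, -0.6],
[-0.001, -0.063, 0.002, 0.0, 0.0, -0.68],
[-0.003, -0.07, 0.002, 0.0, 0.0, -0.75],
[-0.005, -0.076, 0.002, 0.0, 0.0, -0.83],
[-0.008, -0.083, 0.002, 0.0, 0.0, -0.9],
```

move_arm(
  plan=[-0.006,-0.009,0.002,0.0,0.0,-0.08,-0.003,-0.016,0.002,0.0,0.0,-0.15,-0.001,-0.022,0.002,0.0,0.0,-0.22,0.0,-0.029,0.002,0.0,0.0,-0.3,0.001,-0.036,0.002,0.0,0.0,-0.38,0.001,-0.043,0.002,0.0,0.0,-0.45,0.001,-0.05,0.002,0.0,0.0,-0.53,0.0,-0.057,0.002,0.0,0.0,-0.6,-0.001,-0.063,0.002,0.0,0.0,-0.68,-0.003,-0.07,0.002,0.0,0.0,-0.75,-0.005,-0.076,0.002,0.0,0.0,-0.83,-0.008,-0.083,0.002,0.0,0.0,-0.9],
)

```text
time_s: 4.3
ee_pos: [629.0, 118.9, 81.2]
ee_rot: [0.002, 0.582, 0.813, 0.002]
force: [2.6, -0.8, 1.0]
grip_width: 0.4
```

Run:
```python
from h import *
from station import *
p=snapshot("top");crop(p,130,140,270,245,5.7,"pics/t3.png")
s=sense();R=Ro.from_quat(np.roll(s["ee_rot"],-1)).as_matrix()
print(np.arctan2(R[1,0],R[0,0]),s["ee_pos"],s["force"],s["joint_pos"].round(2))
```

```text
1.9043836020361706 [627.35362104 119.16098141  80.92638788] [-1.18386108  0.08997764 -0.51375909] [-0.42  0.62  0.22  1.72 -0.18  0.81  0.22]
```

View pics/t3.png

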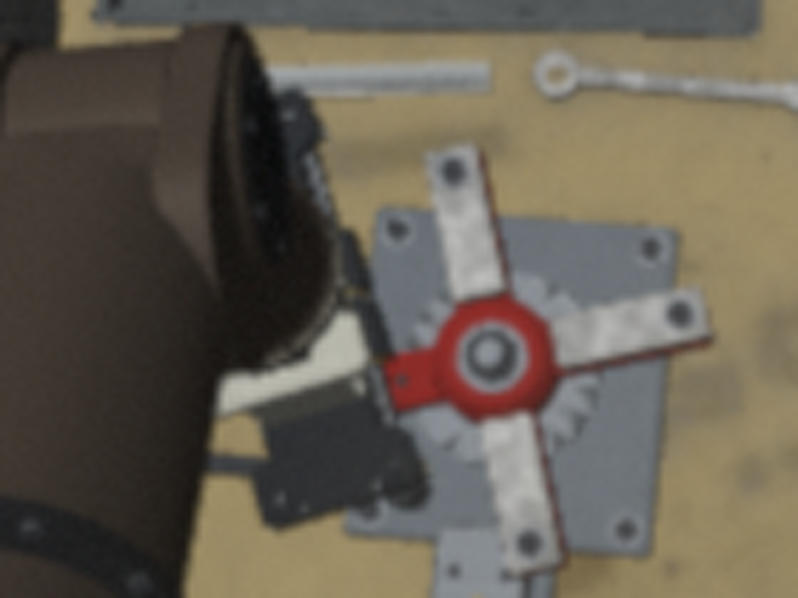

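```bash
python3 - <<'E'
from h import *
from station import *
p=snapshot("top")
f=lambda c,z:px2w(p,(130+c[0]/5.7-.4,140+c[1]/5.7-.4),z)
for c,o in (((453,172),1),((680,314),2),((530,542),3)):
    d=f(c,88)[:2]-C; print((np.arctan2(d[1],d[0])+o*np.pi/2)%(2*np.pi))
E
python3 push.py 1.92 2.75 12
```

```text
1.81220866840107
1.8082421318333557
1.8049547307255276
P0 [627.4 119.3  80.6] 1.898686811520222 F [0.6 0.3 0.9]
[0.003, -0.007, 0.001, 0.0, 0.0, -0.07],
[0.004, -0.013, 0.001, 0.0, 0.0, -0.14],
[0.005, -0.018, 0.001, 0.0, 0.0, -0.21],
[0.006, -0.024, 0.001, 0.0, 0.0, -0.28],
[0.007, -0.03, 0.001, 0.0, 0.0, -0.36],
[0.007, -0.035, 0.001, 0.0, 0.0, -0.43],
[0.006, -0.041, 0.001, 0.0, 0.0, -0.5],
[0.006, -0.047, 0.001, 0.0, 0.0, -0.57],
[0.004, -0.052, 0.001, 0.0, 0.0, -0.64],
[0.003, -0.058, 0.001, 0.0, 0.0, -0.71],
[0.001, -0.063, 0.001, 0.0, 0.0, -0.78],
[-0.001, -0.069, 0.001, 0.0, 0.0, -0.85],
```

move_arm(
  plan=[0.003,-0.007,0.001,0,0,-0.07,0.004,-0.013,0.001,0,0,-0.14,0.005,-0.018,0.001,0,0,-0.21,0.006,-0.024,0.001,0,0,-0.28,0.007,-0.03,0.001,0,0,-0.36,0.007,-0.035,0.001,0,0,-0.43,0.006,-0.041,0.001,0,0,-0.5,0.006,-0.047,0.001,0,0,-0.57,0.004,-0.052,0.001,0,0,-0.64,0.003,-0.058,0.001,0,0,-0.71,0.001,-0.063,0.001,0,0,-0.78,-0.001,-0.069,0.001,0,0,-0.85],
)

```text
time_s: 5.6
ee_pos: [564.2, 96.6, 79.7]
ee_rot: [0.003, 0.196, 0.981, 0.001]
force: [3.3, 0.0, 5.0]
grip_width: 0.4
```

Run:
```python
from h import *
from station import *
p=snapshot("top");crop(p,130,140,270,245,5.7,"pics/t4.png")
s=sense();R=Ro.from_quat(np.roll(s["ee_rot"],-1)).as_matrix()
print(np.arctan2(R[1,0],R[0,0]),s["ee_pos"],s["force"],s["joint_pos"].round(2))
```

```text
2.7516435805941946 [563.19685723  95.39182365  79.42471324] [-0.34839094 -0.22173561  1.89404759] [-0.25  0.53 -0.02  1.88  0.01  0.72  0.91]
```

View pics/t4.png

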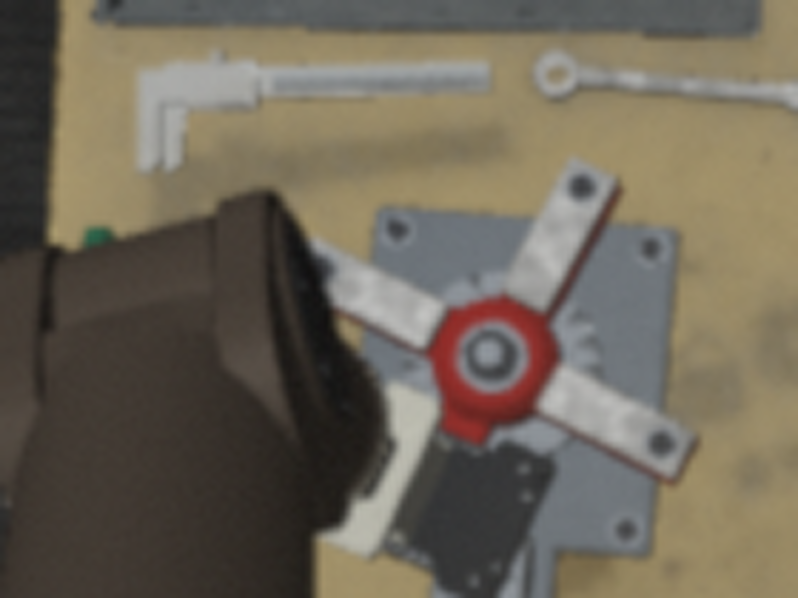

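```bash
sed -i 's/tan=-33,z=79.5/tan=-26,z=80.5/' push.py
python3 - <<'E'
from h import *
from station import *
p=snapshot("top")
f=lambda c,z:px2w(p,(130+c[0]/5.7-.4,140+c[1]/5.7-.4),z)
for c,o in (((581,187),2),((661,442),3)):
    d=f(c,88)[:2]-C; A=(np.arctan2(d[1],d[0])+o*np.pi/2)%(2*np.pi);print(A)
P=sense()["ee_pos"][:2]-C
for A in(2.64,2.66): print(P@[np.cos(A),np.sin(A)],P@[-np.sin(A),np.cos(A)])
E
python3 push.py 2.66 3.07 8
```

```text
2.691944733740964
2.6841690684255193
78.70543686381552 -24.026310663117073
78.20920212231653 -25.595509359950334
P0 [563.   95.5  79.1] 2.746139995904805 F [ 0.2 -0.4  2.6]
[-0.001, -0.004, -0.001, 0.0, 0.0, -0.04],
[0.001, -0.008, -0.001, 0.0, 0.0, -0.08],
[0.002, -0.011, -0.001, 0.0, 0.0, -0.12],
[0.003, -0.015, -0.001, 0.0, 0.0, -0.16],
[0.004, -0.02, -0.001, 0.0, 0.0, -0.2],
[0.004, -0.024, -0.001, 0.0, 0.0, -0.24],
[0.004, -0.028, -0.001, 0.0, 0.0, -0.28],
[0.005, -0.032, -0.001, 0.0, 0.0, -0.32],
```

move_arm(
  plan=[-0.001,-0.004,-0.001,0,0,-0.04,0.001,-0.008,-0.001,0,0,-0.08,0.002,-0.011,-0.001,0,0,-0.12,0.003,-0.015,-0.001,0,0,-0.16,0.004,-0.02,-0.001,0,0,-0.2,0.004,-0.024,-0.001,0,0,-0.24,0.004,-0.028,-0.001,0,0,-0.28,0.005,-0.031,-0.001,0,0,-0.32,0.005,-0.031,-0.001,0,0,-0.32],
)

```text
time_s: 6.6
ee_pos: [546.1, 69.2, 79.2]
ee_rot: [0.001, 0.038, 0.999, 0.0]
force: [-0.0, 0.1, 1.9]
grip_width: 0.5
```

Run:
```python
from h import *
from station import *
p=snapshot("top");crop(p,130,140,270,245,5.7,"pics/t5.png")
s=sense();R=Ro.from_quat(np.roll(s["ee_rot"],-1)).as_matrix()
print(np.arctan2(R[1,0],R[0,0]),s["ee_pos"],s["force"],s["joint_pos"].round(2))
P=s["ee_pos"][:2]-C
for A in(3.05,3.086): print(P@[np.cos(A),np.sin(A)],P@[-np.sin(A),np.cos(A)])
```

```text
3.064177509441318 [546.02055904  69.38246553  79.06413833] [1.35526181 0.97738519 1.59259335] [-0.15  0.51 -0.1   1.93  0.08  0.71  1.2 ]
77.16568379699204 -25.8328166530933
76.18590529747608 -28.59344341092376
```

View pics/t5.png

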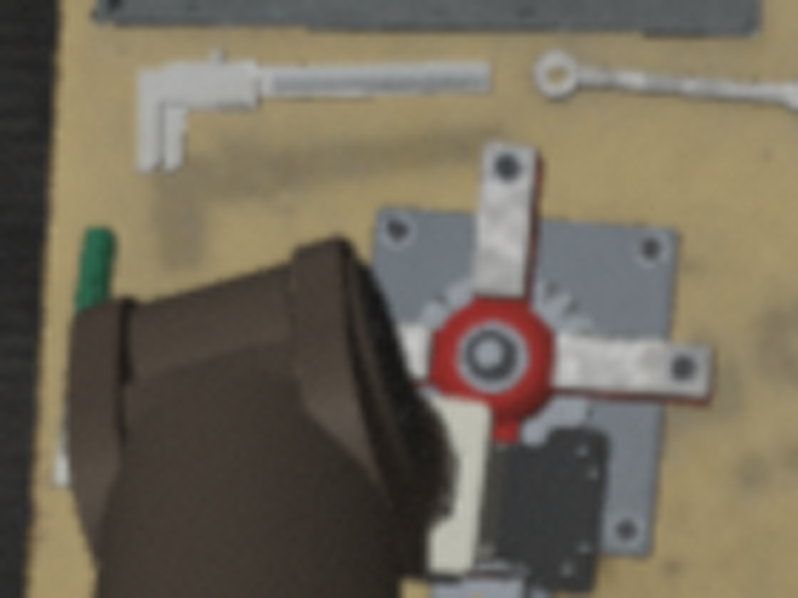

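Run:
```python
from h import *
from station import *
p=snapshot("top")
f=lambda c,z:px2w(p,(130+c[0]/5.7-.4,140+c[1]/5.7-.4),z)
for c,o in (((508,165),2),((683,368),3)):
    d=f(c,88)[:2]-C; print((np.arctan2(d[1],d[0])+o*np.pi/2)%(2*np.pi), 3.0856)
```

```text
3.093859312103461 3.0856
3.092210208287752 3.0856
```

```bash
cat > lev.py <<'E'
from h import *
from station import *
PV=C+np.array([[np.cos(YAW),-np.sin(YAW)],[np.sin(YAW),np.cos(YAW)]])@[-60,45]
HOME=np.arctan2(93,50)+YAW
def pose(lock,off,z):
    b=HOME+lock
    return [*(PV+106*np.array([np.cos(b),np.sin(b)])+off*np.array([-np.sin(b),np.cos(b)])),z], b+np.pi/2
def cur():
    s=sense();R=Ro.from_quat(np.roll(s["ee_rot"],-1)).as_matrix()
    a0=np.arctan2(R[1,0],R[0,0])%(2*np.pi); print("P0",s["ee_pos"].round(1),a0.round(3),"F",s["force"].round(1),"t",s["time_s"]); return s["ee_pos"],a0
def fmt(r): return [float(round(v,3)) for v in r]
E
python3 - <<'E'
from lev import *
P,a=cur();print(PV,HOME)
T,b=pose(.46,45,190);print(T,b);print(fmt(row(P,a,T,b)))
E
```

```text
P0 [545.9  69.5  78.9] 3.065 F [0.9 1.2 1.7] t 6.7
[563.1127385   84.88770255] 1.0214963946058175
[np.float64(527.7452620862456), np.float64(194.47849419145456), 190] 3.052292721400714
[0.028, 0.123, -0.111, 0.0, 0.0, 0.012]
```

move_arm(
  plan=[0,0.012,0,0,0,0,0,0.015,-0.03,0,0,0,0.005,0.025,-0.075,0,0,0,0.015,0.06,-0.111,0,0,0,0.022,0.09,-0.111,0,0,0,0.028,0.123,-0.111,0,0,0.012,0.028,0.123,-0.111,0,0,0.012,0.028,0.123,-0.111,0,0,0.012,0.028,0.123,-0.111,0,0,0.012],
)

```text
time_s: 7.6
ee_pos: [526.0, 193.4, 188.9]
ee_rot: [-0.0, 0.043, 0.999, -0.0]
force: [0.4, -0.3, 0.9]
grip_width: 0.5
```

Run:
```python
from lev import *
p=snapshot("top");crop(p,130,140,270,245,5.7,"pics/t6.png")
p=snapshot("wrist");cv2.imwrite("pics/w6.png",p["color"])
p=snapshot("side");crop(p,150,180,330,315,4.4,"pics/s6.png")
P,a=cur()
```

```text
P0 [526.4 192.9 189.1] 3.054 F [0.8 0.1 0. ] t 7.75
```

View pics/t6.png

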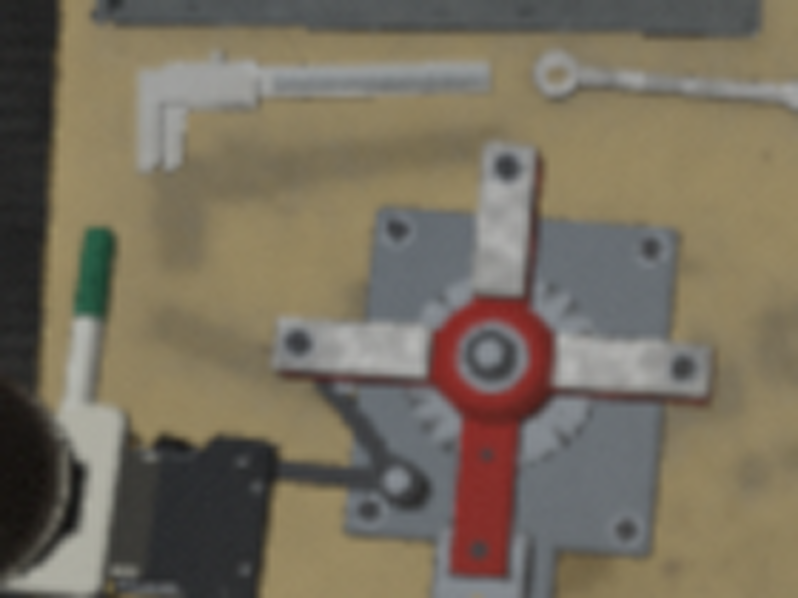

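View pics/w6.png

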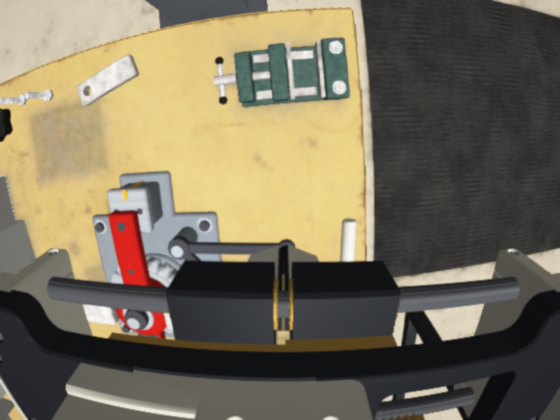

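View pics/s6.png

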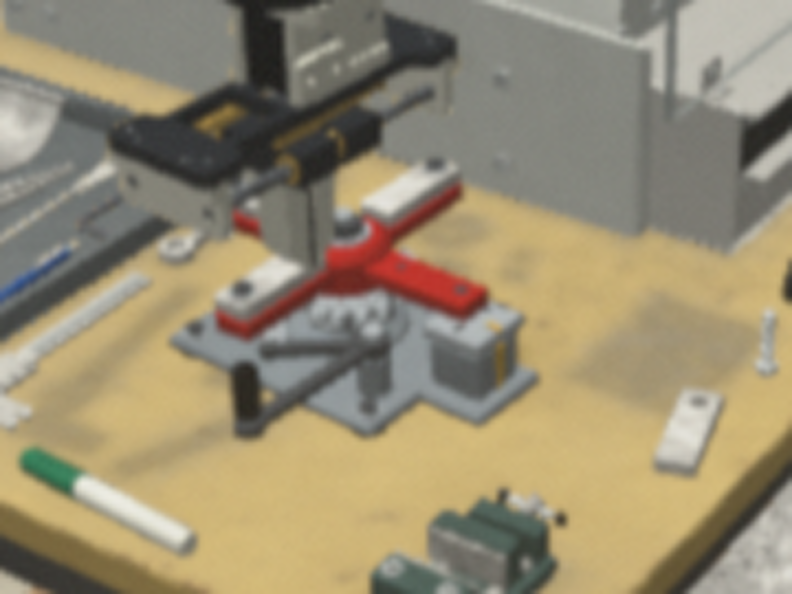

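Run:
```python
from lev import *
import pickle
ps=pickle.load(open("side0.pkl","rb"))
for L in (.4,.46,.5):
    T,b=pose(L,0,87); q=w2px(ps,T); print(L,np.round(T,1),(q-[150,180])*4.4)
P,a=cur()
T,b=pose(.46,38,80.5);print(T,b);print(fmt(row(P,a,T,b)))
T,b=pose(.46,22,80.5);print(T,b);print(fmt(row(P,a,T,b)))
```

```text
0.4 [578.9 189.7  87. ] [238.32158154 358.42626703]
0.46 [572.6 190.5  87. ] [246.10446613 362.49990574]
0.5 [568.3 190.8  87. ] [251.58463974 365.0605606 ]
P0 [526.4 192.9 189.1] 3.054 F [0.8 0.1 0. ] t 7.75
[np.float64(534.717369956458), np.float64(193.85422514198845), 80.5] 3.052292721400714
[-0.008, 0.002, 0.109, 0.0, 0.0, 0.001]
[np.float64(550.6536165169437), np.float64(192.42732445749448), 80.5] 3.052292721400714
[-0.024, 0.002, 0.109, 0.0, 0.0, 0.001]
```

move_arm(
  plan=[0,0.001,0.04,0,0,0,-0.002,0.001,0.08,0,0,0,-0.004,0.001,0.109,0,0,0,-0.008,0.001,0.109,0,0,0,-0.012,0.001,0.109,0,0,0],
)

```text
time_s: 8.25
ee_pos: [538.7, 193.5, 80.7]
ee_rot: [-0.0, 0.043, 0.999, -0.0]
force: [0.1, -0.2, 1.0]
grip_width: 0.3
```

Run:
```python
from lev import *
p=snapshot("side");crop(p,150,180,330,315,4.4,"pics/s7.png")
P,a=cur()
L0=.44
for i in range(1,13):
    L=.46-.3*i/12
    T,b=pose(L,19,80.5);print(fmt(row(P,a,T,b)),end=",\n")
```

```text
P0 [540.3 193.8  81.7] 3.054 F [ 1.7 -0.5  0.3] t 8.3
[-0.016, -0.0, 0.001, 0.0, 0.0, 0.027],
[-0.019, 0.0, 0.001, 0.0, 0.0, 0.052],
[-0.022, 0.001, 0.001, 0.0, 0.0, 0.077],
[-0.024, 0.001, 0.001, 0.0, 0.0, 0.102],
[-0.027, 0.001, 0.001, 0.0, 0.0, 0.127],
[-0.03, 0.001, 0.001, 0.0, 0.0, 0.152],
[-0.032, 0.001, 0.001, 0.0, 0.0, 0.177],
[-0.035, 0.001, 0.001, 0.0, 0.0, 0.202],
[-0.038, 0.001, 0.001, 0.0, 0.0, 0.227],
[-0.04, 0.001, 0.001, 0.0, 0.0, 0.252],
[-0.043, 0.001, 0.001, 0.0, 0.0, 0.277],
[-0.046, 0.0, 0.001, 0.0, 0.0, 0.302],
```

View pics/s7.png

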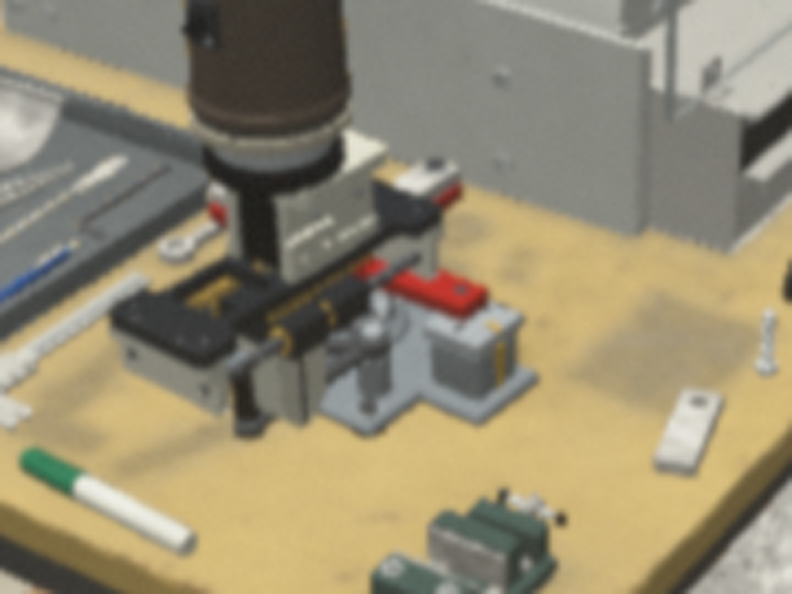

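move_arm(
  plan=[-0.008,0,0.001,0,0,0.01,-0.016,0,0.001,0,0,0.027,-0.019,0,0.001,0,0,0.052,-0.022,0.001,0.001,0,0,0.077,-0.024,0.001,0.001,0,0,0.102,-0.027,0.001,0.001,0,0,0.127,-0.03,0.001,0.001,0,0,0.152,-0.032,0.001,0.001,0,0,0.177,-0.035,0.001,0.001,0,0,0.202,-0.038,0.001,0.001,0,0,0.227,-0.04,0.001,0.001,0,0,0.252],
)

```text
time_s: 9.4
ee_pos: [578.5, 191.6, 79.3]
ee_rot: [0.0, 0.169, 0.986, 0.0]
force: [0.0, 0.9, -0.0]
grip_width: 0.2
```

Run:
```python
from lev import *
p=snapshot("top");crop(p,130,140,270,245,5.7,"pics/t8.png")
p=snapshot("side");crop(p,150,180,330,315,4.4,"pics/s8.png")
P,a=cur()
# current virtual lock for off=18
from scipy.optimize import least_squares
r=least_squares(lambda v:np.array(pose(v[0],18,80)[0][:2])-np.array(P[:2]),[.2]);print(r.x,r.fun)
for i in range(1,13):
    L=r.x[0]-.02*i
    T,b=pose(L,18,80.5);print(round(L,3),fmt(row(P,a,T,b)),end=",\n")
```

```text
P0 [578.6 191.4  79.3] 2.802 F [ 1.1 -0.3  0.3] t 9.5
[0.23685484] [-0.0194181  -0.13369016]
0.217 [-0.002, 0.0, -0.001, 0.0, 0.0, -0.007],
0.197 [-0.004, 0.001, -0.001, 0.0, 0.0, 0.013],
0.177 [-0.006, 0.001, -0.001, 0.0, 0.0, 0.033],
0.157 [-0.008, 0.001, -0.001, 0.0, 0.0, 0.053],
0.137 [-0.011, 0.001, -0.001, 0.0, 0.0, 0.073],
0.117 [-0.013, 0.002, -0.001, 0.0, 0.0, 0.093],
0.097 [-0.015, 0.002, -0.001, 0.0, 0.0, 0.113],
0.077 [-0.017, 0.002, -0.001, 0.0, 0.0, 0.133],
0.057 [-0.019, 0.002, -0.001, 0.0, 0.0, 0.153],
0.037 [-0.021, 0.002, -0.001, 0.0, 0.0, 0.173],
0.017 [-0.024, 0.002, -0.001, 0.0, 0.0, 0.193],
-0.003 [-0.026, 0.002, -0.001, 0.0, 0.0, 0.213],
```

View pics/t8.png

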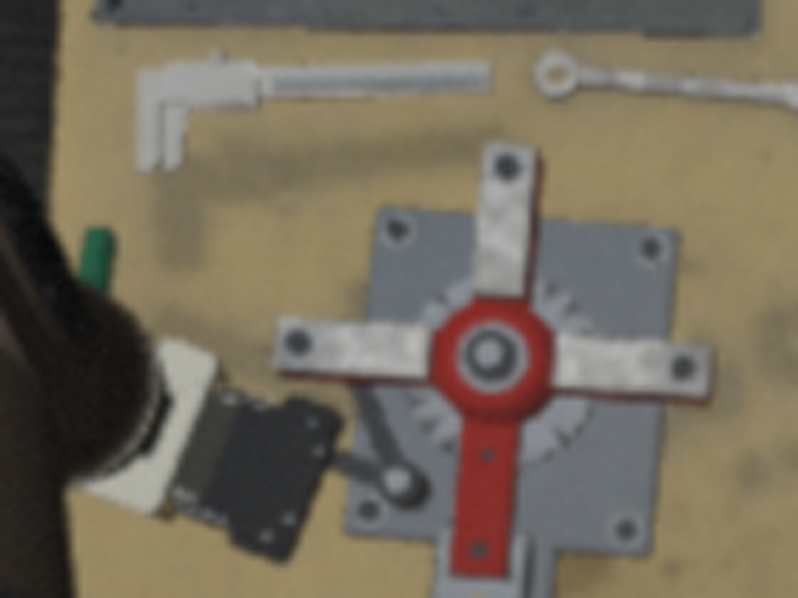

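View pics/s8.png

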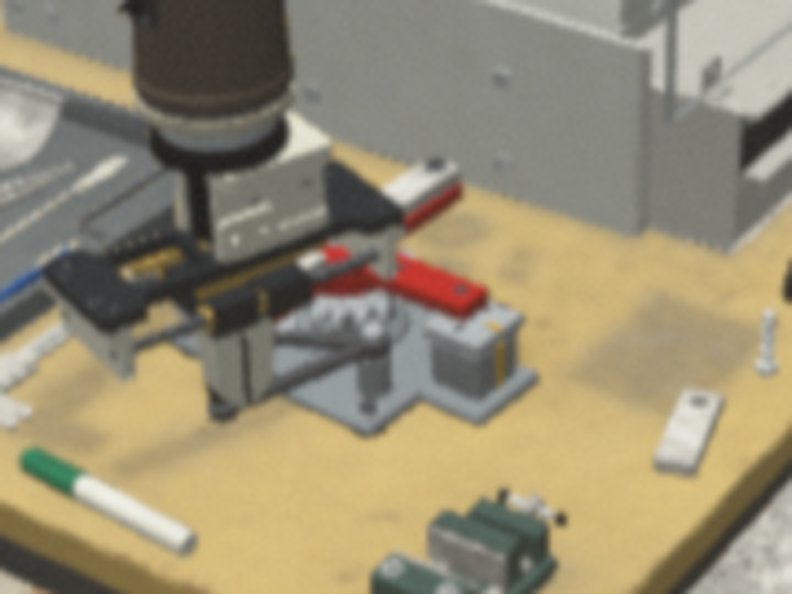

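move_arm(
  plan=[-0.002,0,-0.001,0,0,0,-0.004,0.001,-0.001,0,0,0.013,-0.006,0.001,-0.001,0,0,0.033,-0.008,0.001,-0.001,0,0,0.053,-0.011,0.001,-0.001,0,0,0.073,-0.013,0.002,-0.001,0,0,0.093,-0.015,0.002,-0.001,0,0,0.113,-0.017,0.002,-0.001,0,0,0.133,-0.019,0.002,-0.001,0,0,0.153],
)

```text
time_s: 10.4
ee_pos: [596.9, 187.3, 80.3]
ee_rot: [0.0, 0.244, 0.97, 0.0]
force: [-1.5, 1.3, -0.7]
grip_width: 0.4
```

```bash
cat > st.py <<'E'
from lev import *
import sys
from scipy.optimize import least_squares
p=snapshot("top");crop(p,130,140,270,245,5.7,f"pics/t{sys.argv[1]}.png")
P,a=cur()
r=least_squares(lambda v:np.array(pose(v[0],18,80)[0][:2])-np.array(P[:2]),[.2]);print(r.x,r.fun)
for i in range(1,9):
    L=r.x[0]-.01*i
    T,b=pose(L,18,80.5);print(round(L,3),fmt(row(P,a,T,b)),end=",\n")
E
python3 st.py 9
```

```text
P0 [597.2 187.1  80.3] 2.648 F [-0.4  1.3  0.2] t 10.45
[0.05880908] [-0.08080618 -0.24198811]
0.049 [-0.001, -0.0, -0.0, 0.0, 0.0, 0.007],
0.039 [-0.002, 0.0, -0.0, 0.0, 0.0, 0.017],
0.029 [-0.003, 0.0, -0.0, 0.0, 0.0, 0.027],
0.019 [-0.004, 0.0, -0.0, 0.0, 0.0, 0.037],
0.009 [-0.005, 0.0, -0.0, 0.0, 0.0, 0.047],
-0.001 [-0.006, 0.001, -0.0, 0.0, 0.0, 0.057],
-0.011 [-0.008, 0.001, -0.0, 0.0, 0.0, 0.067],
-0.021 [-0.009, 0.001, -0.0, 0.0, 0.0, 0.077],
```

move_arm(
  plan=[-0.001,0,0,0,0,0.007,-0.002,0,0,0,0,0.017,-0.003,0,0,0,0,0.027,-0.004,0,0,0,0,0.037,-0.005,0,0,0,0,0.047,-0.006,0.001,0,0,0,0.057,-0.006,0.001,0,0,0,0.057],
)

```text
time_s: 11.15
ee_pos: [602.6, 184.9, 80.2]
ee_rot: [0.0, 0.271, 0.963, -0.0]
force: [-0.1, 0.2, -1.1]
grip_width: 0.3
```

```bash
python3 st.py 10
```

```text
P0 [602.7 185.   80.3] 2.593 F [-0.3 -0.   0.5] t 11.2
[0.00468103] [-0.03733991 -0.09446961]
-0.005 [-0.001, 0.0, -0.0, 0.0, 0.0, 0.006],
-0.015 [-0.002, 0.0, -0.0, 0.0, 0.0, 0.016],
-0.025 [-0.003, 0.0, -0.0, 0.0, 0.0, 0.026],
-0.035 [-0.004, 0.0, -0.0, 0.0, 0.0, 0.036],
-0.045 [-0.005, 0.001, -0.0, 0.0, 0.0, 0.046],
-0.055 [-0.006, 0.001, -0.0, 0.0, 0.0, 0.056],
-0.065 [-0.008, 0.001, -0.0, 0.0, 0.0, 0.066],
-0.075 [-0.008, 0.001, -0.0, 0.0, 0.0, 0.076],
```

View pics/t10.png

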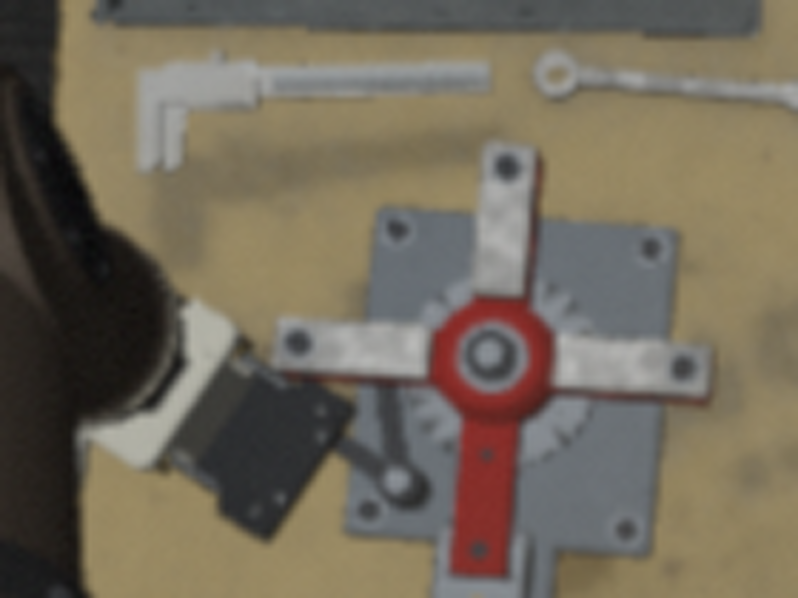

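move_arm(
  plan=[-0.001,0,0,0,0,0,-0.001,0,0,0,0,0,-0.002,0,0,0,0,0,-0.002,0,0,0,0,0,-0.003,0,0,0,0,0,-0.003,0,0,0,0,0],
)

```text
time_s: 11.8
ee_pos: [603.2, 184.7, 80.1]
ee_rot: [-0.002, 0.27, 0.963, -0.0]
force: [-8.0, 2.6, 5.1]
grip_width: 0.8
```

```bash
python3 st.py 11|head -2
```

```text
P0 [603.2 184.8  80.1] 2.595 F [-8.   3.1  4.2] t 11.85
[-0.00083528] [-0.05116351 -0.12738316]
```

move_arm(
  plan=[-0.001,0,0,0,0,0,-0.002,0,0,0,0,0,-0.002,0,0,0,0,0,-0.002,0,0,0,0,0],
)

```text
time_s: 12.25
ee_pos: [603.5, 184.7, 80.0]
ee_rot: [-0.003, 0.269, 0.963, -0.0]
force: [-13.4, 4.6, 8.3]
grip_width: 0.3
```

Run:
```python
from lev import *
cur()
```

```text
P0 [603.5 184.7  80. ] 2.596 F [-13.4   4.6   8.3] t 12.25
```

Hard stop reached. Back off along tool +x, then lift away and verify.

move_arm(
  plan=[0.005,0,0,0,0,0,0.015,0,0,0,0,0,0.03,0,0,0,0,0,0.035,0,-0.03,0,0,0,0.04,0,-0.07,0,0,0,0.06,0.04,-0.11,0,0,0,0.08,0.07,-0.15,0,0,0,0.1,0.1,-0.18,0,0,0,0.12,0.13,-0.18,0,0,0,0.12,0.15,-0.18,0,0,0,0.12,0.15,-0.18,0,0,0],
)

```text
time_s: 13.35
ee_pos: [581.2, 377.5, 260.0]
ee_rot: [-0.0, 0.268, 0.963, 0.001]
force: [0.3, -0.4, -0.3]
grip_width: 0.5
```

Run:
```python
from lev import *
p=snapshot("top");crop(p,130,140,270,245,5.7,"pics/t12.png")
q=snapshot("side");crop(q,150,180,330,315,4.4,"pics/s12.png")
for L in(0,.05):
  T,b=pose(L,0,87);print(L,(w2px(q,T)-[150,180])*4.4,(w2px(p,T)-[130,140]+.4)*5.7)
cur()
```

```text
0 [201.52481281 325.58723802] [201.47301472 354.6397482 ]
0.05 [204.59105997 330.11235806] [195.43286696 364.03194842]
P0 [581.9 373.  259.7] 2.594 F [ 0.9 -0.4  0.5] t 13.45
```

View pics/t12.png

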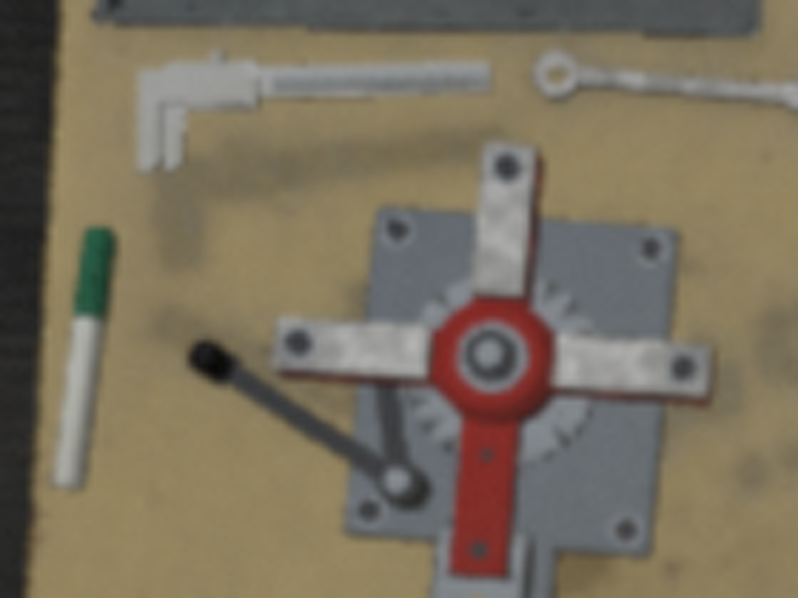

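View pics/s12.png

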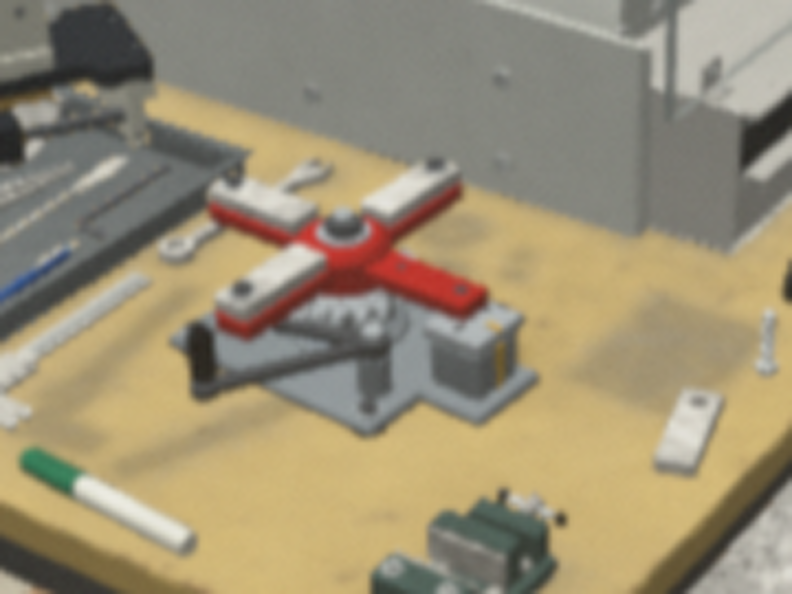

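Run:
```python
from station import *
s=sense();print(s["joint_vel"].round(3),s["force"].round(1))
print(close_job())
```

```text
[ 0.021 -0.013  0.015  0.016  0.     0.001  0.003] [ 0.9 -0.4  0.5]
the job is handed in; nothing more can be done
None
```

I pushed the rotor about 2.1 rad counterclockwise with the closed fingertips on the bare arm's clockwise flank, until the bare arm lay over the rest block. I then pushed the lever's grip home against its hard stop, backed the arm well clear and handed the job in at about 13.5 s.

**Rotor:** before locking, the top camera put the bare arm within about 0.01 rad of the rest direction. After locking, both views still showed it over the block.

**Lock:** the tooth passed the rim stop at about 0.18 rad. The fingertip position put the lever at about 0 rad. There the sideways force rose to about 14 N while the grip barely moved. After I let go, the grip appeared at its computed home position in the side view, and within a few enlarged pixels of it in the top view.

**Surroundings:** the tools and parts that show in the close-up views had not moved. I did not check the star knob, jar or carton again, but the arm never went near them.

**Slightly off:** I saw a brief upward force of 2–5 N while the fingertip swept past the lever's pivot. It may have brushed the pivot post.

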